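# Make room in the spice rack and put the second jar away

## Task

The slim spice jar stands in the wide bay of the little spice rack: first lift it out over the lip and lower it gently into the narrow bay. Then take the wide spice jar from the worktop, lift it over the rail and lower it gently into the wide bay. Keep both jars upright, end with each standing free on the floor of its bay, and leave the carton, the tin and the mug where they are.

Things in the scene. Friction and masses are not known exactly. Their poses are not given: they have to be found in the camera images.
- spice_rack: Low open two-bay rack of light wood with two thin steel rails in front, 92 (x) x 165 (y) x 56 mm high, fixed. Origin: centre of its underside, on the worktop; x from the railed front to the back board, z up. Heights above the worktop: floor 12, lip (top rail, back board) 52, end panels 56, divider (18 thick) 50 mm. Walls stand round each bay.
- wide_bay (a point): Centre of the floor of the wide bay (75 mm wide along y, 76 mm deep), 37 mm to the -y side of the rack's middle, 12 mm above the worktop; axes as the rack's.
- narrow_bay (a point): Centre of the floor of the narrow bay (56 mm wide along y, 76 mm deep), 46.5 mm to the +y side of the rack's middle, 12 mm above the worktop; axes as the rack's. Too narrow for the wide jar.
- slim_jar_mid (a point): The slim round spice jar with a tall cap, 45 mm in diameter at the cap (the top 21 mm) and 42 mm below it, 106 mm high, closed and rigid, loose, about 0.1 kg; starts standing upright in the wide bay. The point is on its axis half-way up (53 mm above its underside); z along its axis, up.
- wide_jar_mid (a point): The wide round glass spice jar with a flat screw lid, 61 mm in diameter (the lid, its top 16 mm, is 56 mm), 100 mm high, closed and rigid, loose, about 0.2 kg; starts standing upright on the worktop on the robot's right of the rack. The point is on its axis half-way up (50 mm above its underside); z along its axis, up.
- carton_mid (a point): Bystander: a tall square carton, 36 x 44 x 132 mm high, standing loose on the worktop; the point is at its centre, 66 mm up. Leave it alone.
- tin_mid (a point): Bystander: a short round tin, 76 mm in diameter, 58 mm high, standing loose on the worktop; the point is at its centre, 29 mm up. Leave it alone.
- mug_mid (a point): Bystander: a mug, 92 mm in diameter (127 mm with its handle), 93 mm high, standing loose on the worktop; the point is on its axis, 46 mm up. Leave it alone.
Things that resemble listed ones, but are neither listed nor needed, are in the scene too. There is more than one size of the part that bears wide_jar_mid; the job needs the largest.

How it is judged:
On the way, in this order (a step that is already met when the one before it is completed fails the run):
1. the slim jar stands released in the narrow bay (x of slim_jar_mid in the frame of narrow_bay between -0.022 and 0.022 m and y of slim_jar_mid in the frame of narrow_bay between -0.02 and 0.02 m and z of slim_jar_mid in the frame of narrow_bay between 0.047 and 0.059 m and angle between slim_jar_mid's own z axis and vertical below 0.12 rad and contact force between slim_jar and the fingers below 0.1 N and linear speed of slim_jar below 0.03 m/s), for 0.2 s.
2. the wide jar stands released in the wide bay (x of wide_jar_mid in the frame of wide_bay between -0.022 and 0.022 m and y of wide_jar_mid in the frame of wide_bay between -0.02 and 0.02 m and z of wide_jar_mid in the frame of wide_bay between 0.044 and 0.056 m and angle between wide_jar_mid's own z axis and vertical below 0.12 rad and contact force between wide_jar and the fingers below 0.1 N and linear speed of wide_jar below 0.03 m/s), for 0.2 s.
At the end, for the whole second after the job is handed in: The slim jar stands in the narrow bay and the wide jar in the wide bay: upright (within 0.12 rad), within 22 mm front to back and 20 mm sideways of the bay's centre, within 6 mm in height of standing on its floor, at rest (under 0.03 m/s) and let go (all of step 1 and all of step 2); the robot touches nothing.
It fails at once if a jar is tipped over (more than 0.7 rad) (angle between any of slim_jar_mid, wide_jar_mid's own z axis and vertical above 0.7 rad).
It fails at once if a jar is dropped into the rack (it comes within 20 mm of the rack's floor faster than 0.75 m/s, a fall of about 30 mm) ((horizontal distance between slim_jar_mid and spice_rack below 0.1 m and z of slim_jar_mid in the frame of spice_rack below 0.085 m and linear speed of slim_jar above 0.75 m/s) or (horizontal distance between wide_jar_mid and spice_rack below 0.1 m and z of wide_jar_mid in the frame of spice_rack below 0.082 m and linear speed of wide_jar above 0.75 m/s)).
It fails at once if the carton, the tin or the mug is shifted by more than 30 mm or knocked over (distance of any of carton_mid, tin_mid, mug_mid from where it was at the start of the episode above 0.03 m).
It also fails if it takes over 58 s, if anything falls off the work surface, if the arm or the gripper's body presses on something with over 40 N, if the wrist force passes 120 N, or if a joint passes its speed limit or range.

## Robot

A 6-joint arm with a two-finger parallel gripper is mounted at the origin on a cart in front of the work surface, level with it; the furniture and walls round the work are solid. World frame = base frame: x ahead of the robot, y to its left, z up, the work surface at z = 0. Lengths are in m, angles in rad, forces in N, time in s.
With the tool pointing down it reaches from about 0.4 to 0.825 m from the base axis. Payload 7 kg.
Tool frame: the origin (TCP) lies at the very end of the fingers, on their centre line; the grasp point (between the pads) lies 19 mm behind it; z points along the fingers, x is the direction in which the jaws open and shut, and the axes are right-handed (so a half turn about z gives the same grasp; the last joint's range is limited). The gripper opens to 88 mm and grips with 3 to 60 N. Pads are 19 mm wide; open, the fingers measure 130 mm over their backs; the gripper's body (78 mm by 193 mm) begins 47 mm behind the grasp point.
Start: joints at [-0.877, 0.359, 0.012, 0, -1.224, -0.288], TCP at [0.266, -0.62, 0.201] pointing down, gripper open.
Joint ranges: [-3.07, 3.07], [-1.43, 2.12], [-1.02, 1.25], [-3.03, 1.67], [-3.05, -0], [-3.03, 3.03]. Speed limits (rad/s): [2.39, 2.39, 3.01, 3.14, 3.14, 3.14].

## Interface

Orientations are given as [roll, pitch, yaw] about the fixed x, y, z axes, in that order (R = Rz(yaw) Ry(pitch) Rx(roll)).
In Python, from station import telemetry, grab_frame, arm, regions_of, pinpoint gives the robot as it stands. The module is installed in compiled form; this text tells all that it offers.
- The arm moves only by the shell command python3 -m inch 'ROWS' [FORCE]. ROWS is text: rows parted by semicolons, each of 7 numbers parted by spaces: the opening, from 0 (shut) to 1 (fully open), then the shift along the world's x, y, z in cm, then the turn, a rotation vector about the world's x, y, z in degrees. A call has 1 to 12 rows; each row is the pose to reach, as a shift and turn from the pose measured when the call began; what a row does not reach only later rows make up. A row lasts 1/8 s, in which the tool goes at most 62.5 mm and 10.7 degrees, less where a joint would pass 70% of its speed; a pose out of reach is approached as far as the arm can. A call with a gripper value outside its range is refused whole. The fingers move at their own pace and stop on an object; FORCE is the grip in N (left out, the last holds). Time passes only in rows, so rows that repeat a pose let the fingers close. It gives the time, the measured TCP pose, the force and the opening at its end, in the units of the state.
- telemetry.get_state(): the state, without advancing time (a new reading comes with each control period).
- grab_frame(name): name is "scene" or "top" or "wrist"; returns a dict with "pixels" (480x640x3 uint8, red, green, blue), "fx", "fy", "cx", "cy" (pixels), "R" (3x3) and "t" (3): a world point X has camera coordinates R X + t. Camera axes: x right, y down, z forward; pixel columns grow to the right and rows downward; lengths in m; the calibration is good to about 2 mm. The wrist camera is an equidistant fisheye: a pixel r from the principal point sees the ray r / f radians off the axis. A picture is of the moment at which its call begins. There is no depth.
- arm.job_done(): hands the job in, once; it reports no verdict.
Trained networks look in the newest picture that a camera, given by its name, has taken for a name from the list of things; names that differ only in an ending like _2 or _b are one class to them, and where a whole thing is asked for, a point or a joint stands for the part that bears it (a point fixed in the world has none). Each returns a list of dicts, best first, with "p" (0 to 1); they miss things now and then, are a little off and sometimes report something else, mostly with a low value. They report only what shows in the picture. A call takes as long as a camera call. They do not tell look-alikes from the thing itself.
- regions_of(camera, name): "pixels" (480x640 bool, what is visible of it) and "bbox" ([left, top, right, bottom] in pixels, round what is visible of it).
- pinpoint(camera, name): "location" ([column, row] in pixels: a listed point, or the origin of a listed thing).
The state is a dict: "t": time; "q": joint angles; "qd": joint speeds; "joint_efforts": joint torques, N m; "eef_pos": TCP position; "ee_rot": TCP orientation; "force": force on the tool from outside, world axes, zero at the start; "moment": the same for the moment, N m; "width": finger opening in m.
Only numpy, scipy, OpenCV 4.12 (cv2) and the standard library are available. Lean on these libraries where they do the work, as an engineer would, in place of code of your own. Each camera call takes 0.05 s, during which the arm holds its last target. There are 200 camera calls.

## Working session

There is one attempt and no reset: what is moved stays moved. The work goes in short steps, Python scripts to look and compute and a shell command to move; the robot and the scene stay as the last step left them, time stands still between calls to the robot, and variables do not carry over. Pictures are saved under pics/ and viewed, about 8 in all and at most 12, crops included, and the job is handed in when it is done.

```bash
mkdir -p pics; cat > h.py <<'E'
import numpy as np, cv2
from station import telemetry, grab_frame, arm, regions_of, pinpoint
def ray(f,px):
    R=np.array(f["R"]);t=np.array(f["t"])
    d=R.T@np.array([(px[0]-f["cx"])/f["fx"],(px[1]-f["cy"])/f["fy"],1]);return -R.T@t,d
def onz(f,px,z):
    o,d=ray(f,px);return o+d*(z-o[2])/d[2]
def tri(f1,p1,f2,p2):
    o1,d1=ray(f1,p1);o2,d2=ray(f2,p2);d1=d1/np.linalg.norm(d1);d2=d2/np.linalg.norm(d2)
    s=np.linalg.lstsq(np.c_[d1,-d2],o2-o1,rcond=None)[0]
    a=o1+s[0]*d1;b=o2+s[1]*d2;return (a+b)/2,np.linalg.norm(a-b)
def proj(f,X):
    c=np.array(f["R"])@X+np.array(f["t"]);return c[:2]/c[2]*[f["fx"],f["fy"]]+[f["cx"],f["cy"]]
def save(f,n,s=1): cv2.imwrite("pics/"+n,cv2.resize(f["pixels"][:,:,::-1],None,fx=s,fy=s))
E
python3 - <<'E'
from h import *
np.set_printoptions(precision=3,suppress=True)
F={c:grab_frame(c) for c in("scene","top")}
for c in F:
    save(F[c],c+"1.png",1.25); f=F[c]; print(c,-np.array(f["R"]).T@f["t"],f["fx"])
H=dict(spice_rack=0,wide_bay=.012,narrow_bay=.012,slim_jar_mid=.065,wide_jar_mid=.05,carton_mid=.066,tin_mid=.029,mug_mid=.046)
for n,z in H.items():
    for c in F:
        for r in pinpoint(c,n)[:4]: print(n,c,round(r["p"],2),np.array(r["location"]),onz(F[c],r["location"],z))
E
```

```text
scene [-0.012  0.732  0.467] 464.1216634695416
top [0.367 0.03  1.274] 554.5569670431796
spice_rack scene 0.73 [280.6 270.9] [0.553 0.101 0.   ]
spice_rack top 0.76 [293.3 219.6] [0.556 0.102 0.   ]
spice_rack top 0.44 [306.6 217.6] [0.561 0.071 0.   ]
wide_bay scene 0.68 [297.3 256.3] [0.552 0.047 0.012]
wide_bay top 0.96 [307.9 223.8] [0.544 0.068 0.012]
narrow_bay scene 0.56 [260.5 271.5] [0.569 0.143 0.012]
narrow_bay top 0.81 [275.2 211.7] [0.574 0.143 0.012]
slim_jar_mid scene 0.78 [293.9 238.5] [0.542 0.069 0.065]
slim_jar_mid top 0.66 [308.5 216.9] [0.552 0.065 0.065]
wide_jar_mid scene 0.88 [345.9 225.3] [ 0.513 -0.081  0.05 ]
wide_jar_mid scene 0.79 [382.5 235.1] [ 0.42  -0.083  0.05 ]
wide_jar_mid scene 0.69 [406.6 222.8] [ 0.409 -0.176  0.05 ]
wide_jar_mid top 0.94 [389.9 228.2] [ 0.527 -0.115  0.05 ]
wide_jar_mid top 0.93 [427.9 272.3] [ 0.428 -0.196  0.05 ]
wide_jar_mid top 0.87 [380.7 277. ] [ 0.419 -0.092  0.05 ]
carton_mid scene 0.65 [361.1 200.3] [ 0.549 -0.203  0.066]
carton_mid top 0.91 [423.5 216.1] [ 0.55  -0.188  0.066]
tin_mid scene 0.74 [422.1 211.3] [ 0.433 -0.313  0.029]
mug_mid scene 0.61 [220.1 326. ] [0.458 0.349 0.046]
mug_mid top 0.82 [184.2 261.7] [0.458 0.343 0.046]
```

View pics/scene1.png

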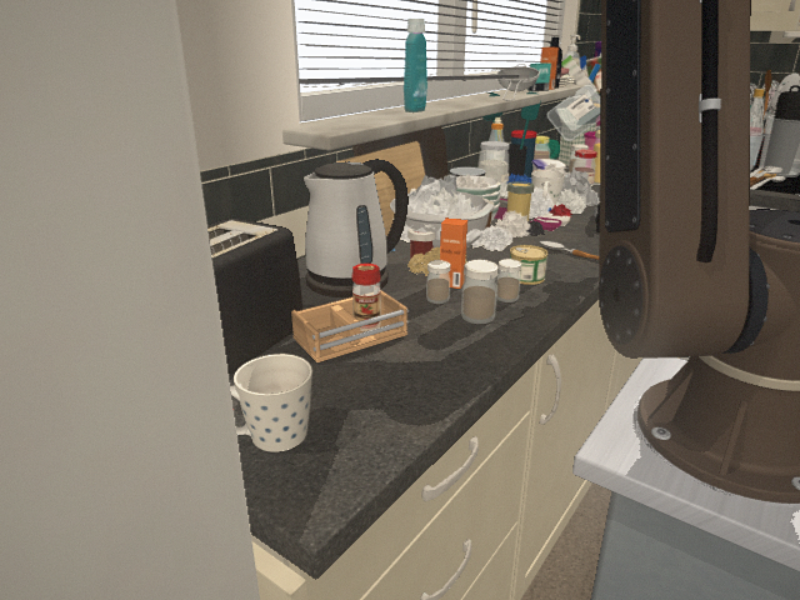

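View pics/top1.png

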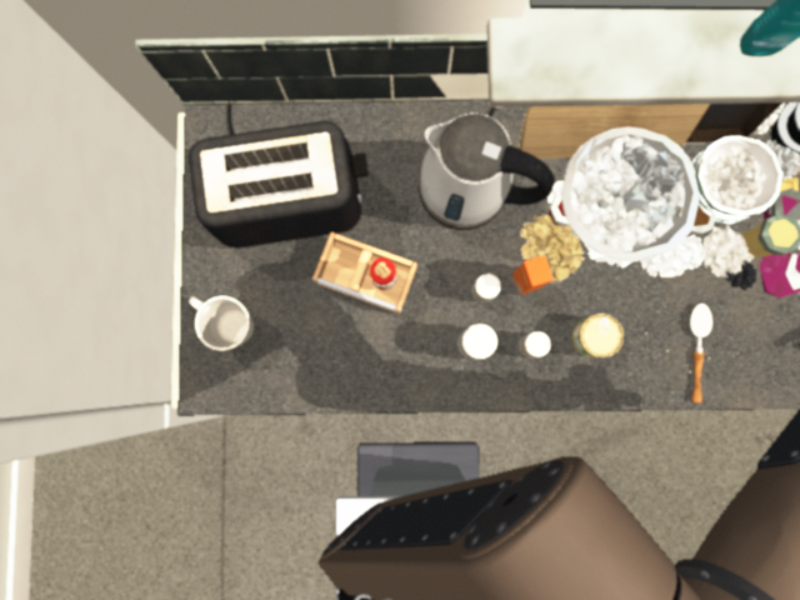

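The scene view has the slim red-capped jar in the rack at about (367,290). The large white-lidded jar is in front at (480,290), with two smaller look-alikes behind it. In the top view the large lid is at (480,341), the rack at (365,272) with a yaw of about -17°, and the mug at (222,322). Next I'll fit silhouettes to refine these.

```bash
cat > fit.py <<'E'
from h import *
from scipy.optimize import minimize
def cyl(secs):
    a=np.linspace(0,2*np.pi,40,endpoint=False)
    return np.vstack([np.c_[r*np.cos(a),r*np.sin(a),0*a+z] for r,z in secs])
M=dict(slim_jar_mid=cyl([(.021,-.053),(.021,.032),(.0225,.032),(.0225,.053)]),
 wide_jar_mid=cyl([(.0305,-.05),(.0305,.034),(.028,.034),(.028,.05)]),
 spice_rack=np.array([[x,y,z] for x in(-.046,.046) for y in(-.0825,.0825) for z in(0,.054)]))
def sil(f,P,S=4):
    p=np.array([proj(f,x) for x in P]); m=np.zeros((480*S,640*S),np.uint8)
    cv2.fillConvexPoly(m,cv2.convexHull(np.round(p*S+S/2-.5).astype(np.int32)),1)
    return cv2.resize(m.astype(np.float32),(640,480),interpolation=cv2.INTER_AREA)
def pose(P,v,z):
    c,s=np.cos(v[2]),np.sin(v[2]);return P@np.array([[c,-s,0],[s,c,0],[0,0,1]]).T+[v[0],v[1],z]
def fit(name,fm,v0,z,ign=None,yaw=False):
    def cost(u):
        v=np.array(v0,float); v[:2]+=np.array(u[:2])*.01
        if yaw: v[2]+=u[2]*.1
        e=0
        for i,(f,m) in enumerate(fm):
            k=np.ones(m.shape) if ign is None else ~ign[i]
            e+=(np.abs(sil(f,pose(M[name],v,z))-m)*k).sum()/m.sum()
        return e
    n=3 if yaw else 2
    r=minimize(cost,np.zeros(n),method="Nelder-Mead",options=dict(initial_simplex=np.vstack([np.zeros(n),np.eye(n)]),xatol=.01,fatol=1e-4))
    v=np.array(v0,float);v[:2]+=r.x[:2]*.01
    if yaw:v[2]+=r.x[2]*.1
    return v,r.fun
def mask(c,n,f,X):
    p=proj(f,np.array(X));L=regions_of(c,n)
    L=[r for r in L if r["p"]>.3]
    if not L: return None
    r=min(L,key=lambda r:np.hypot(*(np.mean(np.argwhere(r["pixels"])[:,::-1],0)-p)));return np.array(r["pixels"])
E
python3 - <<'E'
from fit import *
np.set_printoptions(precision=4,suppress=True)
F={c:grab_frame(c) for c in("scene","top")}
g=dict(slim_jar_mid=(.547,.067,.065),wide_jar_mid=(.42,-.088,.05),spice_rack=(.555,.1,.0))
mk={}
for n,X in g.items():
    for c in F:
        m=mask(c,n,F[c],X); mk[n,c]=m; print(n,c,None if m is None else (m.sum(),np.argwhere(m).mean(0)[::-1]))
for n in g:
    for cs in (["scene"],["top"],["scene","top"]):
        if any(mk[n,c] is None for c in cs): continue
        ign=[cv2.dilate(mk["slim_jar_mid",c].astype(np.uint8),np.ones((3,3)))>0 for c in cs] if n=="spice_rack" else None
        if n=="slim_jar_mid" and cs!=["top"]: continue
        print(n,cs,fit(n,[(F[c],mk[n,c]) for c in cs],(g[n][0],g[n][1],-.3 if n=="spice_rack" else 0),g[n][2],ign,n=="spice_rack"))
f=F["top"];im=f["pixels"][180:300,240:400].copy()
cv2.imwrite("pics/c1.png",cv2.resize(im[:,:,::-1],None,fx=5,fy=5,interpolation=cv2.INTER_CUBIC))
for n in("tin_mid","mug_mid"):
    for r in regions_of("top",n)[:2]: print(n,r["p"],r["bbox"])
E
```

```text
slim_jar_mid scene (np.int64(974), array([292.6437, 235.6571]))
slim_jar_mid top (np.int64(422), array([306.8223, 218.9194]))
wide_jar_mid scene (np.int64(1335), array([382.9925, 233.0487]))
wide_jar_mid top (np.int64(679), array([381.9897, 273.1826]))
spice_rack scene (np.int64(3160), array([276.8804, 261.9741]))
spice_rack top (np.int64(2841), array([289.7684, 217.3224]))
slim_jar_mid ['top'] (array([0.5446, 0.0679, 0.    ]), np.float64(0.10500592417061612))
wide_jar_mid ['scene'] (array([ 0.4273, -0.0986,  0.    ]), np.float64(0.06638576779026217))
wide_jar_mid ['top'] (array([ 0.4266, -0.0945,  0.    ]), np.float64(0.07161266568483063))
wide_jar_mid ['scene', 'top'] (array([ 0.4263, -0.0948,  0.    ]), np.float64(0.15101582796908872))
spice_rack ['scene'] (array([ 0.5578,  0.0973, -0.3709]), np.float64(0.056843354430379744))
spice_rack ['top'] (array([ 0.5557,  0.1021, -0.3584]), np.float64(0.03178898275255192))
spice_rack ['scene', 'top'] (array([ 0.5551,  0.1012, -0.3593]), np.float64(0.10946874067118459))
tin_mid 0.84 [458.9, 252.6, 497.7, 287.0]
mug_mid 0.67 [150.9, 236.1, 200.8, 280.1]
```

View pics/c1.png

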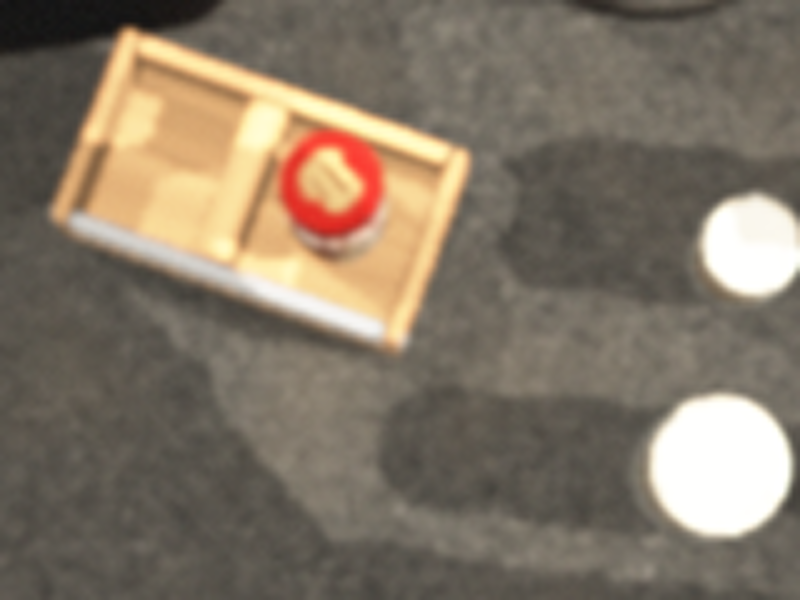

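The crop shows the slim cap at (333,182), the large lid at (721,465), and the rack corners matching the fit (yaw -0.36). The narrow bay is empty. Now the refined centres, the tool axis and the obstacle clearances.

```bash
python3 - <<'E'
from fit import *
from scipy.spatial.transform import Rotation as Ro
np.set_printoptions(precision=4,suppress=True)
f=grab_frame("top");s=telemetry.get_state();print(s["eef_pos"],s["ee_rot"],s["width"])
e=s["ee_rot"];R=Ro.from_euler("xyz",e).as_matrix();print(R)
c=lambda u,v:(240+(u+.5)/5-.5,180+(v+.5)/5-.5)
print("slim cap",onz(f,c(333,182),.118),"wide lid",onz(f,c(721,465),.1))
print("small",onz(f,c(750,246),.075))
q=lambda u,v:(u/1.25,v/1.25)
for n,p,z in(("kettle L",(421,190),.1),("kettle bot",(455,226),.03),("kettle top c",(475,140),.2),("toaster R",(358,205),.1),("toaster botR",(345,235),.02),("small2",(538,344),.075),("carton",(533,274),.132)):print(n,onz(f,q(*p),z))
c0=np.array([.5553,.1015]);y=np.array([.351,.936])
print("wb",c0-.037*y,"nb",c0+.0465*y)
# overlay check of the scene view: rack + bays
g=grab_frame("scene")
for F,n in((f,"t"),(g,"s")):
    for nm,v,z in(("spice_rack",(.5553,.1015,-.359),0),("wide_jar_mid",(.4265,-.095,0),.05),("slim_jar_mid",(.5446,.068,0),.065)):
        p=np.array([proj(F,x) for x in pose(M[nm],v,z)]);cv2.polylines(F["pixels"],[cv2.convexHull(np.round(p*16).astype(np.int32))],True,(0,255,0),1,shift=4)
a=cv2.resize(g["pixels"][180:330,220:420],None,fx=4,fy=4,interpolation=cv2.INTER_CUBIC)
cv2.imwrite("pics/c2.png",a[:,:,::-1])
E
```

```text
[ 0.2664 -0.6202  0.201 ] [ 3.1416 -0.      1.9766] 0.08749519690155523
[[-0.3948  0.9188 -0.    ]
 [ 0.9188  0.3948  0.    ]
 [ 0.      0.     -1.    ]]
slim cap [0.5462 0.0684 0.118 ] wide lid [ 0.4258 -0.0939  0.1   ]
small [ 0.5221 -0.1115  0.075 ]
kettle L [0.6881 0.0013 0.1   ]
kettle bot [ 0.6391 -0.0614  0.03  ]
kettle top c [ 0.7411 -0.0837  0.2   ]
toaster R [0.6633 0.1107 0.1   ]
toaster botR [0.6274 0.1405 0.02  ]
small2 [ 0.4201 -0.1967  0.075 ]
carton [ 0.5338 -0.1816  0.132 ]
wb [0.5423 0.0669] nb [0.5716 0.145 ]
```

View pics/c2.png

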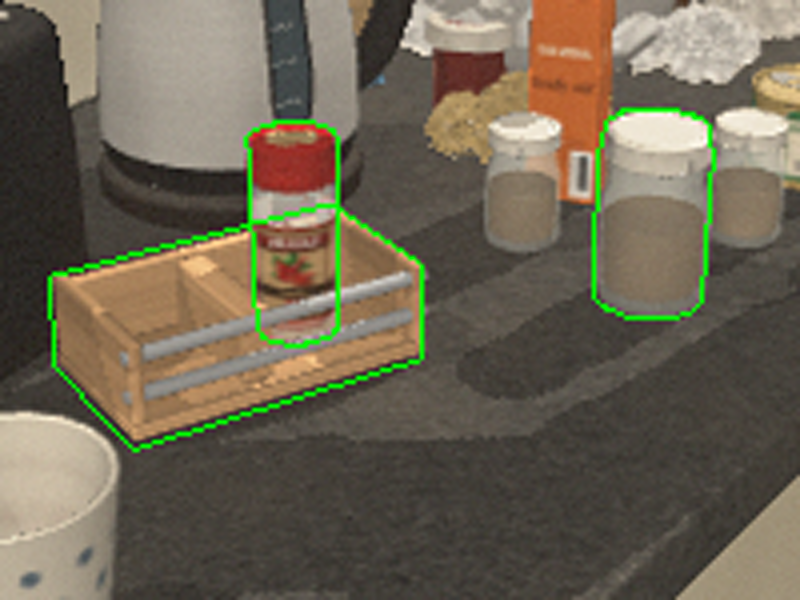

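Both silhouettes fit tightly. The toaster's front face is only about 55 mm behind the narrow bay centre. I'll therefore use a jaw yaw of about 95°, parallel to the toaster, for the slim jar (a turn of -18°), approaching high.

```bash
python3 -m inch '1 0 0 6 0 0 0; 1 2.3 5.7 8 0 0 0; 1 4.6 11.4 9 0 0 -3; 1 6.9 17.1 9 0 0 -6; 1 9.2 22.8 9 0 0 -9; 1 11.5 28.5 9 0 0 -12; 1 13.8 34.2 9 0 0 -15; 1 16.1 39.9 9 0 0 -18; 1 18.4 45.6 9 0 0 -18; 1 20.7 51.3 9 0 0 -18; 1 23 57 9 0 0 -18; 1 23 57 9 0 0 -18'
```

```text
t: 3.0
eef_pos: [0.4975, -0.0468, 0.2908]
ee_rot: [-3.141, -0.0, 1.667]
force: [-0.1, -0.5, -0.0]
width: 0.0874
```

```bash
python3 -m inch '1 2.4 5.7 0 0 0 0; 1 4.8 11.5 -2 0 0 0; 1 4.8 11.5 -8 0 0 0; 1 4.8 11.5 -11 0 0 0; 1 4.8 11.5 -13 0 0 0; 1 4.8 11.5 -13 0 0 0' && python3 - <<'E'
from h import *
np.set_printoptions(precision=4,suppress=True)
print(telemetry.get_state()["eef_pos"])
w=grab_frame("wrist");save(w,"w1.png",1)
R=np.array(w["R"]);print("cam pos",-R.T@w["t"])
def fish(X):
    c=R@X+w["t"];th=np.arctan2(np.hypot(*c[:2]),c[2]);u=c[:2]/np.hypot(*c[:2]);return u*th*w["fx"]+[w["cx"],w["cy"]]
for X in((.5455,.068,.118),(.5416,.0669,.012),(.5716,.145,.012)):print(X,fish(np.array(X)))
for n in("slim_jar_mid",):
    for r in regions_of("wrist",n)[:2]:print(n,r["p"],r["bbox"])
E
```

```text
t: 3.75
eef_pos: [0.5445, 0.0672, 0.1595]
ee_rot: [-3.138, 0.001, 1.666]
force: [-0.6, 0.6, 0.8]
width: 0.0875
[0.5445 0.0672 0.1595]
cam pos [0.4695 0.0606 0.3446]
(0.5455, 0.068, 0.118) [322.6582 252.7307]
(0.5416, 0.0669, 0.012) [321.7891 211.5565]
(0.5716, 0.145, 0.012) [400.1515 250.068 ]
slim_jar_mid 0.91 [287.4, 193.1, 357.1, 285.7]
slim_jar_mid 0.34 [248.8, 147.3, 472.2, 316.0]
```

View pics/w1.png

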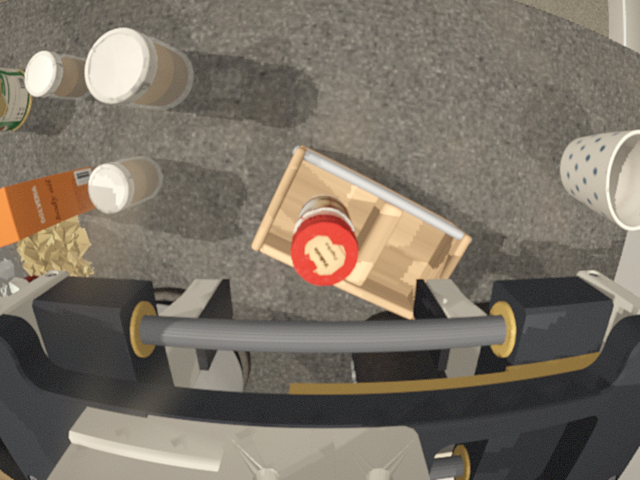

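The wrist view shows the red cap at (325,251) against a predicted (323,253), centred between the open fingers. The narrow bay is to its right and the camera is on the side away from the toaster. I'll descend to the cap and grip.

```bash
python3 -m inch '1 .1 .1 -3 0 0 0; 1 .1 .1 -5.5 0 0 0; 1 .1 .1 -7.1 0 0 0; 1 .1 .1 -7.1 0 0 0; 0 .1 .1 -7.1 0 0 0; 0 .1 .1 -7.1 0 0 0; 0 .1 .1 -7.1 0 0 0; 0 .1 .1 -7.1 0 0 0; 0 .1 .1 -7.1 0 0 0; 0 .1 .1 -7.1 0 0 0' 25
```

```text
t: 5.1
eef_pos: [0.5471, 0.0688, 0.0908]
ee_rot: [3.141, -0.0, 1.667]
force: [-0.2, -0.9, 1.3]
width: 0.0424
```

```bash
python3 -m inch '0 0 0 0 0 0 0; 0 0 0 1.5 0 0 0; 0 0 0 4 0 0 0; 0 0 0 7 0 0 0; 0 0 0 9 0 0 0; 0 0 0 9 0 0 0' && python3 - <<'E'
from fit import *
np.set_printoptions(precision=4,suppress=True)
F={c:grab_frame(c) for c in("scene","top")}
a=F["scene"]["pixels"][110:320,200:440];a=cv2.resize(a,None,fx=2.5,fy=2.5,interpolation=cv2.INTER_CUBIC)
cv2.imwrite("pics/g1.png",a[:,:,::-1])
E
```

```text
t: 5.85
eef_pos: [0.5481, 0.0692, 0.1832]
ee_rot: [3.137, -0.001, 1.667]
force: [0.5, 0.0, -1.7]
width: 0.0419
```

View pics/g1.png

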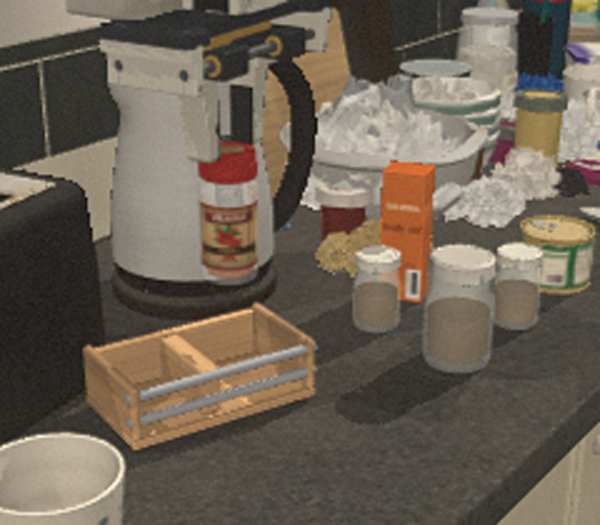

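The jar is lifted clear of the rack and looks upright. The width of 42 mm on a 45 mm cap is odd, so I'll measure the jar relative to the tool.

```bash
python3 - <<'E'
from fit import *
from scipy.optimize import minimize
from scipy.spatial.transform import Rotation as Ro
np.set_printoptions(precision=4,suppress=True)
s=telemetry.get_state();print(s["eef_pos"],s["width"])
g=grab_frame("scene");w=grab_frame("wrist")
a=w["pixels"][150:400,200:450];cv2.imwrite("pics/w2.png",cv2.resize(a,None,fx=2.4,fy=2.4)[:,:,::-1])
def fish(X):
    c=np.array(w["R"])@X+w["t"];h=np.hypot(*c[:2]);return c[:2]/h*np.arctan2(h,c[2])*w["fx"]+[w["cx"],w["cy"]]
b=np.array([.5481,.0692,0])
for z in(.214,.108):
  for r in(0,):print(z,(fish(b+[0,0,z])-[200,150])*2.4)
L=regions_of("scene","slim_jar_mid");m=max(L,key=lambda r:r["p"])["pixels"];print(max(r["p"] for r in L),m.sum())
V=cv2.moments(m.astype(np.uint8),True);print("axis tilt img",.5*np.degrees(np.arctan2(2*V["mu11"],V["mu20"]-V["mu02"])))
p0,p1=proj(g,b+[0,0,.214]),proj(g,b+[0,0,.108]);print("expected",np.degrees(np.arctan2(*(p1-p0)[::-1])),p0,p1)
ys,xs=np.nonzero(m);print("bbox",xs.min(),xs.max(),ys.min(),ys.max())
for k in range(ys.min(),ys.max(),6):r=xs[ys==k];print(k,r.min(),r.max(),end="; ")
E
```

```text
[0.5468 0.0688 0.1808] 0.04200396959555506
0.214 [292.9071 376.3345]
0.108 [292.9047 214.8711]
0.61 1167
axis tilt img -89.78068814921275
expected 88.51080222860786 [289.6819 167.6219] [291.0046 218.499 ]
bbox 280 303 169 225
169 290 296; 175 289 302; 181 280 302; 187 281 302; 193 281 303; 199 281 303; 205 281 303; 211 282 303; 217 283 303; 223 284 301;
```

View pics/w2.png

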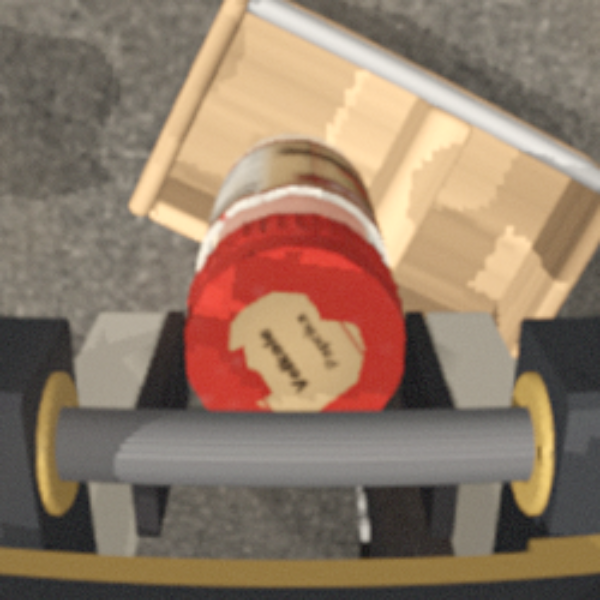

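The wrist crop shows the cap centred between the jaws at (296,340), and the scene view shows a vertical jar. Both put the jar about 5 mm forward of the tool axis, still well within the pads. I'll carry it over the narrow bay with that correction.

```bash
python3 -m inch '0 0 0 1 0 0 0; 0 .4 1.5 1 0 0 0; 0 1.0 3.5 1 0 0 0; 0 1.8 6 1 0 0 0; 0 2.4 7.8 1 0 0 0; 0 2.4 7.8 1 0 0 0; 0 2.4 7.8 1 0 0 0; 0 2.4 7.8 1 0 0 0' && python3 - <<'E'
from fit import *
np.set_printoptions(precision=4,suppress=True)
s=telemetry.get_state();print(s["eef_pos"],s["force"])
g=grab_frame("scene")
w=grab_frame("wrist");save(w,"w3.png",1)
L=regions_of("scene","slim_jar_mid");m=np.array(max(L,key=lambda r:r["p"])["pixels"]);ys,xs=np.nonzero(m)
print("bbox",xs.min(),xs.max(),ys.min(),ys.max())
rows=range(ys.min()+15,ys.max()-8,4)
o=s["eef_pos"]
for k in rows:
    r=xs[ys==k];print(k,r.min(),r.max(),end="; ")
for d in(0,-.005,-.01):
    p=pose(M["slim_jar_mid"],(o[0]+d,o[1],0),o[2]-.0788+.053)  # underside = TCP - .0788
    q=np.array([proj(g,x) for x in p]);print(d,q.min(0),q.max(0),proj(g,np.array([o[0]+d,o[1],o[2]-.03])))
a=g["pixels"].copy()
for v,n,z in(((o[0]-.005,o[1],0),"slim_jar_mid",o[2]-.0788+.053),((.5553,.1015,-.359),"spice_rack",0)):
    q=np.array([proj(g,x) for x in pose(M[n],v,z)]);cv2.polylines(a,[cv2.convexHull(np.round(q*16).astype(np.int32))],True,(0,255,0),1,shift=4)
a=cv2.resize(a[130:330,190:430],None,fx=3,fy=3,interpolation=cv2.INTER_CUBIC);cv2.imwrite("pics/g2.png",a[:,:,::-1])
E
```

```text
t: 7.1
eef_pos: [0.5703, 0.1462, 0.19]
ee_rot: [-3.141, 0.0, 1.666]
force: [-0.5, 0.5, -0.8]
width: 0.0422
[0.5703 0.1462 0.19  ] [-0.53    0.4532 -0.7953]
bbox 243 268 172 230
187 244 265; 191 244 266; 195 244 266; 199 245 266; 203 245 267; 207 245 267; 211 246 268; 215 246 268; 219 246 268; 0 [240.8066 169.9443] [267.399  231.1478] [255.0064 202.8514]
-0.005 [242.7696 170.4036] [269.335  231.7968] [256.9543 203.4122]
-0.01 [244.7453 170.8657] [271.283  232.4498] [258.9144 203.9767]
```

View pics/g2.png

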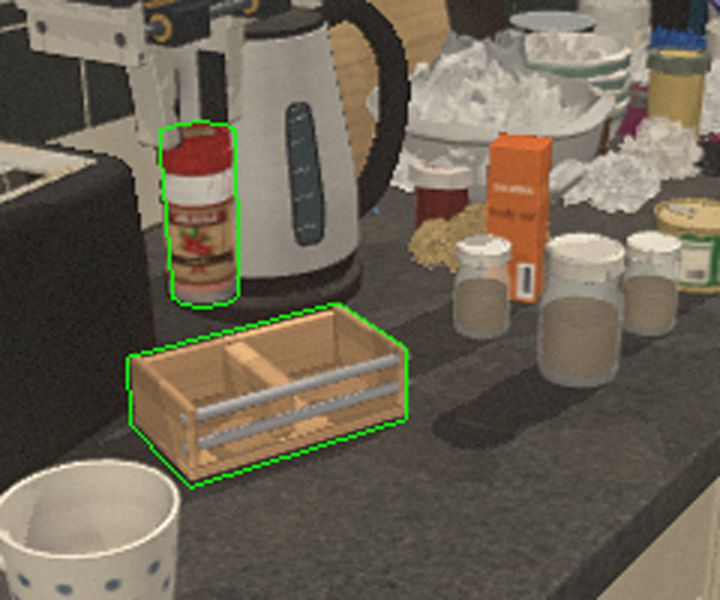

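The overlay outline matches the jar hanging vertically above the narrow bay at about (.567,.146). Next I'll lower it gently, checking before release.

```bash
python3 -m inch '0 0 .1 -2 0 0 0; 0 0 .1 -4 0 0 0; 0 0 .1 -6 0 0 0; 0 0 .1 -7.5 0 0 0; 0 0 .1 -8.5 0 0 0; 0 0 .1 -9 0 0 0; 0 0 .1 -9.4 0 0 0; 0 0 .1 -9.7 0 0 0; 0 0 .1 -9.8 0 0 0; 0 0 .1 -9.8 0 0 0'
```

```text
t: 8.5
eef_pos: [0.5706, 0.1472, 0.0923]
ee_rot: [-3.141, 0.0, 1.666]
force: [-0.6, 0.2, -1.6]
width: 0.0422
```

Still hanging, about 1.5 mm above the floor. I'll lower it the last bit and release.

```bash
python3 -m inch '0 0 0 -.15 0 0 0; 0 0 0 -.2 0 0 0; 0 0 0 -.2 0 0 0; 1 0 0 -.2 0 0 0; 1 0 0 -.2 0 0 0; 1 0 0 -.2 0 0 0; 1 0 0 -.2 0 0 0; 1 0 0 3 0 0 0; 1 0 0 8 0 0 0; 1 0 0 13 0 0 0; 1 0 0 16 0 0 0; 1 0 0 16 0 0 0' && python3 - <<'E'
from fit import *
np.set_printoptions(precision=4,suppress=True)
s=telemetry.get_state();print(s["eef_pos"],s["force"])
g=grab_frame("scene");a=g["pixels"].copy()
L=regions_of("scene","slim_jar_mid");m=np.array(max(L,key=lambda r:r["p"])["pixels"]);ys,xs=np.nonzero(m);print("bbox",xs.min(),xs.max(),ys.min(),ys.max())
for n in("carton_mid","tin_mid","mug_mid"):print(n,[(round(r["p"],2),r["location"]) for r in pinpoint("scene",n)[:1]])
for v,n,z in(((.567,.147,0),"slim_jar_mid",.065),((.5553,.1015,-.359),"spice_rack",0),((.4265,-.0945,0),"wide_jar_mid",.05)):
    q=np.array([proj(g,x) for x in pose(M[n],v,z)]);print(n,q.min(0),q.max(0));cv2.polylines(a,[cv2.convexHull(np.round(q*16).astype(np.int32))],True,(0,255,0),1,shift=4)
a=cv2.resize(a[170:330,200:400],None,fx=3,fy=3,interpolation=cv2.INTER_CUBIC);cv2.imwrite("pics/g3.png",a[:,:,::-1])
E
```

```text
t: 10.0
eef_pos: [0.5718, 0.1477, 0.2553]
ee_rot: [3.137, -0.002, 1.666]
force: [0.3, 0.4, -1.0]
width: 0.0878
[0.5718 0.1477 0.2553] [ 0.2935  0.3568 -1.0232]
bbox 245 270 221 274
carton_mid [(0.66, [359.4, 202.6])]
tin_mid [(0.7, [419.9, 211.7])]
mug_mid [(0.97, [220.8, 322.5])]
slim_jar_mid [245.3139 219.4109] [270.5812 277.8538]
spice_rack [231.6194 230.4855] [325.2479 291.9486]
wide_jar_mid [367.4232 206.6609] [397.6185 259.4477]
```

View pics/g3.png

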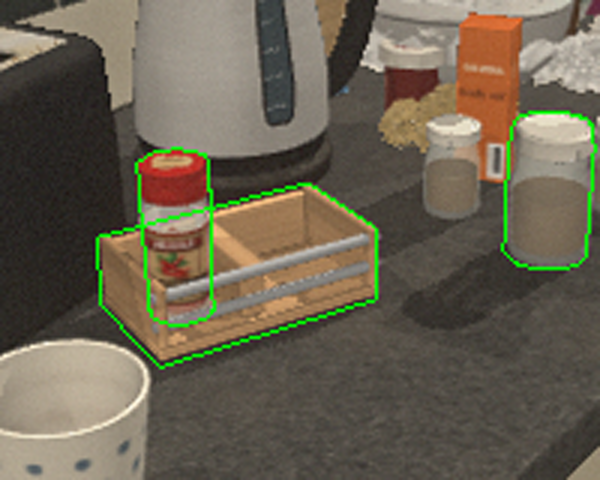

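The slim jar stands in the narrow bay, matching the outline at (.567,.147), and the fingers are clear. Now to above the wide jar, with a jaw yaw of about 125°.

```bash
python3 -m inch '1 -2.4 -4 0 0 0 5; 1 -4.9 -8.1 0 0 0 10; 1 -7.4 -12.2 0 0 0 15; 1 -9.8 -16.2 0 0 0 20; 1 -12.2 -20.2 -1 0 0 25; 1 -14.6 -24.2 -3 0 0 29; 1 -14.6 -24.2 -7 0 0 29; 1 -14.6 -24.2 -10 0 0 29; 1 -14.6 -24.2 -12 0 0 29; 1 -14.6 -24.2 -12 0 0 29' && python3 - <<'E'
from h import *
np.set_printoptions(precision=4,suppress=True)
s=telemetry.get_state();print(s["eef_pos"])
w=grab_frame("wrist");save(w,"w4.png",1)
def fish(X):
    c=np.array(w["R"])@X+w["t"];h=np.hypot(*c[:2]);return c[:2]/h*np.arctan2(h,c[2])*w["fx"]+[w["cx"],w["cy"]]
print(fish(np.array([.426,-.0945,.1])),fish(np.append(s["eef_pos"][:2],.1)))
E
```

```text
t: 11.5
eef_pos: [0.4224, -0.0954, 0.1293]
ee_rot: [-3.135, -0.001, 2.172]
force: [0.5, -0.4, 0.3]
width: 0.0878
[ 0.4224 -0.0954  0.1293]
[319.8631 262.5236] [322.0064 257.1436]
```

View pics/w4.png

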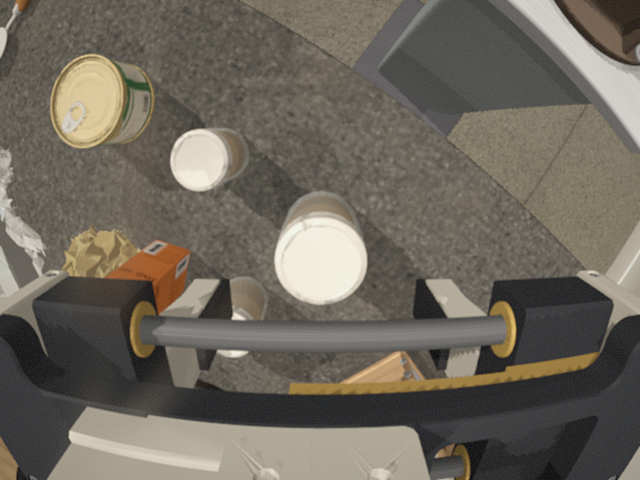

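The wrist view has the large lid centred at (321,259) between the fingers. The small jars at (205,158) and (245,300) are clear of the finger paths. Descending and gripping.

```bash
python3 -m inch '1 .3 .1 -1 0 0 0; 1 .3 .1 -3 0 0 0; 1 .3 .1 -5 0 0 0; 1 .3 .1 -7 0 0 0; 1 .3 .1 -7.8 0 0 0; 1 .3 .1 -7.8 0 0 0; 0 .3 .1 -7.8 0 0 0; 0 .3 .1 -7.8 0 0 0; 0 .3 .1 -7.8 0 0 0; 0 .3 .1 -7.8 0 0 0; 0 .3 .1 -7.8 0 0 0' 30 && python3 -m inch '0 0 0 0 0 0 0; 0 0 0 1.5 0 0 0; 0 0 0 4 0 0 0; 0 0 0 7 0 0 0; 0 0 0 10 0 0 0; 0 0 0 10 0 0 0; 0 0 0 10 0 0 0'
```

```text
t: 12.92
eef_pos: [0.4266, -0.0942, 0.0527]
ee_rot: [-3.138, 0.0, 2.173]
force: [-1.6, 0.8, 3.8]
width: 0.0558
t: 13.8
eef_pos: [0.4257, -0.0942, 0.1518]
ee_rot: [-3.137, -0.001, 2.172]
force: [0.3, -0.1, -3.4]
width: 0.0558
```

```bash
cat > chk.py <<'E'
from fit import *
import sys
np.set_printoptions(precision=4,suppress=True)
s=telemetry.get_state();o=s["eef_pos"];print(o,s["force"],s["width"])
g=grab_frame("scene");a=g["pixels"].copy();w=grab_frame("wrist")
P=pose(M["wide_jar_mid"],(o[0],o[1],0),o[2]-.0527+.05)
q=np.array([proj(g,x) for x in P]);print("pred",q.min(0),q.max(0))
L=regions_of("scene","wide_jar_mid")
L=[np.array(r["pixels"]) for r in L if r["p"]>.3]
if L:
    m=min(L,key=lambda m:abs(np.argwhere(m).mean(0)[::-1]-q.mean(0)).sum());ys,xs=np.nonzero(m);print("seen",xs.min(),xs.max(),ys.min(),ys.max(),m.sum())
    for k in range(ys.max()-36,ys.max()-4,8):r=xs[ys==k];print(k,(r.min()+r.max())/2,end="; ")
    for z in(.015,.035,.06):print("axis",proj(g,np.array([o[0],o[1],o[2]-.0527+z])),end="")
for Q in(P,pose(M["spice_rack"],(.5553,.1015,-.359),0)):
    q=np.array([proj(g,x) for x in Q]);cv2.polylines(a,[cv2.convexHull(np.round(q*16).astype(np.int32))],True,(0,255,0),1,shift=4)
a=cv2.resize(a[130:330,200:440],(600,500),interpolation=cv2.INTER_CUBIC)
cv2.imwrite("pics/"+sys.argv[1],a[:,:,::-1])
E
python3 chk.py g4.png
```

```text
[ 0.4257 -0.0942  0.1518] [ 0.2918 -0.0776 -3.4136] 0.055759002809219034
pred [369.6441 162.8501] [401.2422 217.3177]
seen 371 402 165 217 1230
181 386.0; 189 386.0; 197 385.5; 205 385.0; axis [384.3434 205.3325]axis [384.8948 196.4632]axis [385.5972 185.1662]
```

View pics/g4.png

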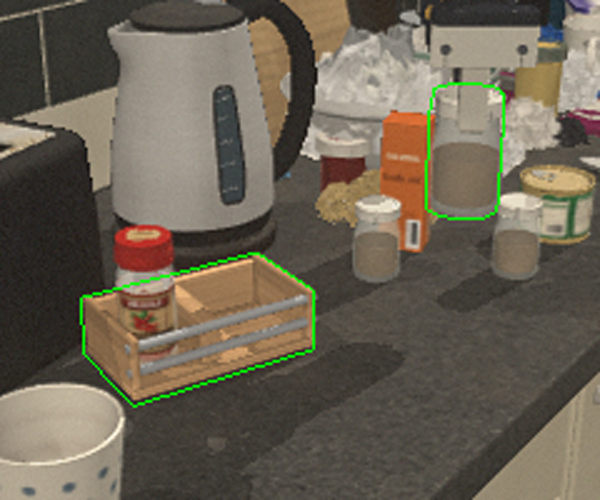

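The jar hangs vertical and the outline matches. Nothing else has moved. Carrying it over the wide bay.

```bash
python3 -m inch '0 0 0 1 0 0 0; 0 1 1.3 1 0 0 0; 0 2.5 3.4 1 0 0 0; 0 4.5 6.2 1 0 0 0; 0 6.5 9 1 0 0 0; 0 8.5 11.7 1 0 0 0; 0 10.2 14 1 0 0 0; 0 11.2 15.4 1 0 0 0; 0 11.7 16.1 1 0 0 0; 0 11.7 16.1 1 0 0 0; 0 11.7 16.1 1 0 0 0' && python3 chk.py g5.png
```

```text
t: 15.32
eef_pos: [0.5423, 0.0661, 0.1617]
ee_rot: [-3.135, -0.001, 2.172]
force: [-0.7, -0.1, -2.4]
width: 0.0557
[0.5423 0.0661 0.1617] [-0.6682 -0.0659 -2.3736] 0.05572732964190219
pred [277.5926 166.2221] [309.356  224.2132]
seen 279 310 168 223 1350
187 294.0; 195 294.0; 203 294.0; 211 295.0; axis [294.07   211.3197]axis [293.8552 201.9457]axis [293.5812 189.9917]
```

View pics/g5.png

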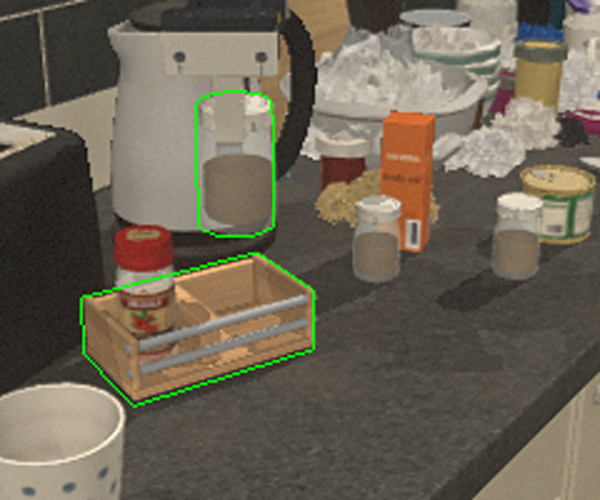

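The jar hangs vertical, centred above the wide bay. I'll lower it past the lip and check the force.

```bash
python3 -m inch '0 0 .1 -1.5 0 0 0; 0 0 .1 -3 0 0 0; 0 0 .1 -4.5 0 0 0; 0 0 .1 -5.5 0 0 0; 0 0 .1 -6.2 0 0 0; 0 0 .1 -6.8 0 0 0; 0 0 .1 -7 0 0 0; 0 0 .1 -7 0 0 0'
```

```text
t: 16.48
eef_pos: [0.5426, 0.0672, 0.0919]
ee_rot: [-3.136, -0.001, 2.172]
force: [0.0, -0.2, -2.4]
width: 0.0558
```

```bash
python3 -m inch '0 0 0 -.8 0 0 0; 0 0 0 -1.5 0 0 0; 0 0 0 -2 0 0 0; 0 0 0 -2.3 0 0 0; 0 0 0 -2.5 0 0 0; 0 0 0 -2.5 0 0 0'
```

```text
t: 17.23
eef_pos: [0.5426, 0.0672, 0.0669]
ee_rot: [-3.136, -0.001, 2.172]
force: [-0.4, 0.5, -2.9]
width: 0.0554
```

No side contact, with about 2 mm to go. I'll finish, release, and rise.

```bash
python3 -m inch '0 0 0 -.1 0 0 0; 0 0 0 -.2 0 0 0; 0 0 0 -.2 0 0 0; 1 0 0 -.2 0 0 0; 1 0 0 -.2 0 0 0; 1 0 0 -.2 0 0 0; 1 0 0 -.2 0 0 0; 1 0 0 2 0 0 0; 1 0 0 6 0 0 0; 1 0 0 11 0 0 0; 1 0 0 16 0 0 0; 1 0 0 18 0 0 0' && python3 -m inch '1 -3 -5 2 0 0 0; 1 -6 -10 2 0 0 0; 1 -9 -15 2 0 0 0; 1 -10 -19 2 0 0 0; 1 -10 -19 2 0 0 0; 1 -10 -19 2 0 0 0' && python3 - <<'E'
from fit import *
np.set_printoptions(precision=4,suppress=True)
F={c:grab_frame(c) for c in("scene","top")}
for n,X in(("slim_jar_mid",(.567,.147,.065)),("wide_jar_mid",(.5426,.067,.062))):
    for c,f in F.items():
        q=np.array([proj(f,x) for x in pose(M[n],(X[0],X[1],0),X[2])]);print(n,c,"pred",q.min(0),q.max(0),[(round(r["p"],2),r["bbox"]) for r in regions_of(c,n)][:4])
        cv2.polylines(f["pixels"],[cv2.convexHull(np.round(q*16).astype(np.int32))],True,(0,255,0),1,shift=4)
for n in("carton_mid","tin_mid","mug_mid"):print(n,[(r["p"],r["location"]) for r in pinpoint("scene",n)[:1]])
a=np.hstack([cv2.resize(F["scene"]["pixels"][170:330,200:400],(600,480)),cv2.resize(F["top"]["pixels"][170:290,250:330],(320,480))])
cv2.imwrite("pics/end.png",cv2.resize(a,(800,417))[:,:,::-1])
E
```

```text
t: 18.73
eef_pos: [0.5438, 0.0675, 0.2505]
ee_rot: [-3.141, 0.001, 2.172]
force: [0.7, -0.7, -0.8]
width: 0.0876
t: 19.48
eef_pos: [0.4438, -0.1225, 0.2706]
ee_rot: [-3.141, 0.001, 2.171]
force: [0.1, 0.2, -0.0]
width: 0.0877
slim_jar_mid scene pred [245.3139 219.4109] [270.5812 277.8538] [(0.74, [245.2, 222.2, 268.5, 275.3])]
slim_jar_mid top pred [258.257  196.2755] [282.6864 223.6025] [(0.93, [259.0, 194.4, 280.9, 219.8])]
wide_jar_mid scene pred [278.8738 211.7977] [309.3119 267.9953] [(0.94, [399.1, 207.0, 416.8, 242.9]), (0.93, [339.4, 208.8, 357.3, 245.6])]
wide_jar_mid top pred [292.9999 205.0435] [321.6897 237.7824] [(0.4, [297.6, 204.1, 312.8, 212.7])]
carton_mid [(0.77, [360.0, 201.3])]
tin_mid [(0.88, [422.1, 210.8])]
mug_mid [(0.85, [221.2, 323.5])]
```

The viewer limit is reached, so I'll check numerically. The wide jar was not reported cleanly, so I'll move the arm out of the view and measure again.

```bash
python3 -m inch '1 -1 -6 2 0 0 0; 1 -3 -12 2 0 0 0; 1 -5 -18 2 0 0 0; 1 -7 -24 2 0 0 0; 1 -9 -30 2 0 0 0; 1 -9 -30 2 0 0 0; 1 -9 -30 2 0 0 0' && python3 - <<'E'
from fit import *
np.set_printoptions(precision=4,suppress=True)
F={c:grab_frame(c) for c in("scene","top")}
for n,X in(("slim_jar_mid",(.567,.147,.065)),("wide_jar_mid",(.5426,.067,.062))):
    for c,f in F.items():
        q=np.array([proj(f,x) for x in pose(M[n],(X[0],X[1],0),X[2])]);print(n,c,"pred",q.min(0),q.max(0),[(round(r["p"],2),r["bbox"]) for r in regions_of(c,n)][:5])
# lid by brightness: fit ellipse
for c,f in F.items():
    p=proj(f,np.array([.5426,.067,.112]));hsv=cv2.cvtColor(f["pixels"],cv2.COLOR_RGB2HSV)
    m=((hsv[...,1]<45)&(hsv[...,2]>185)).astype(np.uint8)
    x,y=np.round(p).astype(int);k=np.zeros_like(m);k[y-14:y+14,x-18:x+18]=1
    n,l,st,ce=cv2.connectedComponentsWithStats(m*k);i=1+np.argmax(st[1:,4]);print(c,"lid pred",p,"seen",ce[i],st[i],onz(f,ce[i],.112))
for n,z in(("carton_mid",.066),("tin_mid",.029),("mug_mid",.046)):print(n,[onz(F[c],r["location"],z) for c in F for r in pinpoint(c,n)[:1]])
print(telemetry.get_state()["force"])
E
```

```text
t: 20.8
eef_pos: [0.3536, -0.4223, 0.29]
ee_rot: [-3.14, -0.0, 2.171]
force: [0.8, 0.2, -0.1]
width: 0.0875
slim_jar_mid scene pred [245.3139 219.4109] [270.5812 277.8538] [(0.86, [245.9, 220.6, 271.4, 275.0])]
slim_jar_mid top pred [258.257  196.2755] [282.6864 223.6025] [(0.86, [259.1, 194.4, 280.7, 226.8]), (0.6, [251.8, 187.3, 334.1, 250.6])]
wide_jar_mid scene pred [278.8738 211.7977] [309.3119 267.9953] [(0.97, [398.2, 204.3, 416.1, 246.7]), (0.8, [340.2, 208.1, 358.1, 242.5]), (0.76, [282.5, 215.9, 311.1, 265.4])]
wide_jar_mid top pred [292.9999 205.0435] [321.6897 237.7824] [(0.82, [293.2, 207.2, 323.0, 239.3]), (0.79, [418.9, 263.6, 441.2, 286.7]), (0.67, [249.8, 183.2, 331.2, 251.4]), (0.63, [379.0, 220.6, 399.3, 244.6])]
scene lid pred [293.7636 216.9493] seen [294.3148 219.7475] [281 213  28  17 305] [0.5325 0.0777 0.112 ]
top lid pred [306.9536 218.0972] seen [307.0333 218.6167] [293 205  29  27 600] [0.5415 0.0668 0.112 ]
carton_mid [array([ 0.546 , -0.1877,  0.066 ]), array([ 0.5479, -0.1882,  0.066 ])]
tin_mid [array([ 0.4334, -0.3023,  0.029 ]), array([ 0.4373, -0.3132,  0.029 ])]
mug_mid [array([0.4586, 0.3475, 0.046 ]), array([0.4587, 0.3468, 0.046 ])]
[-0.747  -0.0048  0.2581]
```

```bash
python3 -c "
from station import arm; print(arm.job_done())"
```

```text
the job is handed in; nothing more can be done
None
```

I moved the slim jar from the wide bay to the narrow bay, then the large wide jar from the worktop into the wide bay. I handed the job in at about 21 s with the arm clear of everything; no verdict is reported.

**Last checks, measured from the camera images:**
- **Wide jar:** the top view puts its lid at (0.5415, 0.067), about 1 mm from the bay centre. Its height and outline fit a jar standing upright on the floor.
- **Slim jar:** its outline in both views matches one standing at about (0.567, 0.147). That is roughly 5 mm from the bay centre, mostly towards the front, where I biased it to stay clear of the toaster.
- **Carton, tin and mug:** they are where they were at the start, within a few mm, which is the networks' noise. The tin reads about 11 mm apart between its two measurements in the scene view, and I moved nothing near it.

**What disagreed or failed:**
- Both grips closed narrower than the stated diameters: 42 mm on the 45 mm cap and 56 mm on the 61 mm jar. Both jars still held firm and stayed vertical.
- The scene view put the wide jar's lid about 3 px (roughly 15 mm in position) off the top view. I put that down to its visible rim.
- The network missed the wide jar in the scene view at first, then found it once the arm had moved away.
- The 12-picture viewing limit was used up, so the final placement was checked by numbers only and not by eye.

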